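Balance a wet enamelled vase onto the tray's crest and carry it to the drying pad

TASK

The little enamelled vase on its axle between two brass discs is still wet and rolls freely in the cambered carrying tray. Lift the tray by its handle and, tilting it only slightly, make the spindle roll up and stop on the blue crest, never letting it touch the tray's end walls and never touching it yourself; keep it on the crest for at least five seconds with the tray held well clear of the table (5 cm or more), then set the tray down squarely in the middle of the cork drying pad with the spindle still on the crest, and let go. Leave the jar, cup, wooden block and copper plaque where they are.

Things in the scene. Friction and masses are not known exactly. Their poses are not given: they have to be found in the camera images.
- tray: Loose aluminium tray, 288 mm long (x) by 126 mm wide (y), 0.40 kg (varies), 4 mm floor with a raised crest across it; end walls 42 mm high, 4 mm thick, outer faces at x = +-144 mm; side walls 24 mm high. Origin: centre of the underside, z up. Starts level on the table, its x axis along world +y within 0.4 rad. Straps at y = +-63 to 67 mm carry a handle bar; the spindle passes beneath it.
- grip (a point): Centre of the tray's dark wooden handle bar, at x = 0, 122 mm above the tray's underside, axes as the tray. The bar is 14 mm thick along x, 134 mm long along y, 30 mm tall. Pinch it here from above, closing along the tray's x axis; the spindle's top is at most 67 mm above the underside.
- crest (a point): Middle of the blue crest across the tray's floor: at tray x = +20 mm, y = 0, z = 6.4 mm. Flat within 10 mm of it along x (painted blue); from there ramps of 0.055 rad, 44 mm long, fall 2.4 mm on both sides to the level 4 mm floor. With the tray level the spindle rests on the flat but rolls down the ramps; it counts as on the crest with its axis within 16 mm in x.
- spindle: Blue vase on an axle (y) between two brass discs, radius 30 mm, 8 mm wide, at y = +-38 mm; 0.20 kg, varies. Origin: middle of axle, 30 mm above the floor; frame turns as it rolls along tray x. Starts at tray x = -95 to -55 mm; touches end walls at +-110 mm. Lowering the tray's +x end rolls it to +x: on level floor it starts at about 0.02 rad, then gains about 6.5 m/s2 per further rad.
- pad: Fixed cork pad, 330 mm long (x) by 170 mm wide (y) by 10 mm thick, on the table, x axis along world +y within 0.25 rad. Origin: centre of its underside. Tray and pad lie to the left and right of the robot, either way round.
- jar: Bystander: white plastic jar, 80 mm across, 85 mm tall, far middle of the table; origin at its foot.
- cup: Bystander: small white bowl, 64 mm across, 45 mm tall, right of the jar; origin at its foot.
- block: Bystander: wooden block 60 x 70 x 25 mm between the robot and the work; origin at its underside.
- plaque: Bystander: copper disc 84 mm across, 5 mm thick, left of the jar; origin at its underside.
Not all that is in view belongs to the job. What is shaped like the spindle but purple or red is not meant.

How it is judged (in metres and radians):
On the way:
1. with the tray held clear of the table, the spindle stays on the blue crest for 5 s (height (world z) of tray above 0.04 m and x of spindle in the frame of crest between -0.016 and 0.016 m), for 5 s.
At the end, for the whole second after the job is handed in: The tray stands flat on the cork pad, its middle within 30 mm of the pad's middle and its length within 0.15 rad of the pad's, released and at rest; the spindle stands on the blue crest (axis within 16 mm of the crest's centre line), slower than 30 mm/s (horizontal distance between tray and pad below 0.03 m and angle between the x axis of tray and the x axis of pad, either way round below 0.15 rad and z of tray in the frame of pad between 0.007 and 0.013 m and angle between tray's own z axis and vertical below 0.05 rad and x of spindle in the frame of crest between -0.016 and 0.016 m and z of spindle in the frame of crest below 0.035 m and linear speed of spindle below 0.03 m/s and linear speed of tray below 0.02 m/s); the robot touches nothing.
It fails at once if the spindle touches an end wall of the tray or leaves the tray (x of spindle in the frame of tray above 0.108 m or x of spindle in the frame of tray below -0.108 m or z of spindle in the frame of tray above 0.06 m or z of spindle in the frame of tray below 0 m).
It fails at once if the robot touches the spindle (contact force between spindle and the fingers above 0.3 N or contact force between spindle and the arm above 0.3 N).
It fails at once if the tray is tipped by more than 0.25 rad (angle between tray's own z axis and vertical above 0.25 rad).
It fails at once if a bystander is moved by more than 20 mm (distance of any of cup, block, plaque, jar from where it was at the start of the episode above 0.02 m).
It also fails if it takes over 64 s, if anything falls off the work surface, if the arm or the gripper's body presses on something with over 40 N, if the wrist force passes 120 N, or if a joint passes its speed limit or range.

ROBOT

A 7-joint arm with a two-finger parallel gripper is mounted at the origin on the work surface. World frame = base frame: x ahead of the robot, y to its left, z up, the work surface at z = 0. Lengths are in m, angles in degrees, forces in N, time in s.
With the tool pointing down it reaches from about 0.4 to 0.85 m from the base axis. Payload 10.4 kg.
Tool frame: the origin (TCP) lies at the very end of the fingers, on their centre line; the grasp point (between the pads) lies 19 mm behind it (robot.hold_point_z is the distance from the TCP to the grasp point, in m); z points along the fingers, y is the line along which they close (so a half turn about z gives the same grasp; the last joint's range is limited). The gripper opens to 87 mm and grips with 3 to 60 N. Pads are 19 mm wide; open, the fingers measure 117 mm over their backs; the gripper's body (75 mm by 190 mm) begins 51 mm behind the grasp point.
Start: joints at [65.627, 19.034, -3.707, 83.658, 1.238, 77.344, -5.071], TCP at [0.245, -0.575, 0.223] pointing down, gripper open.
Joint ranges: [-148.97, 148.97], [-28.65, 121.19], [-84.17, 76.75], [9.2, 138.47], [-72.65, 252.65], [3.7, 117.97], [-149.18, 149.18]. Speed limits (degrees/s): [127.2, 127.2, 159.86, 159.86, 180, 180, 180].

INTERFACE

Orientations are given as a 3x3 rotation matrix whose columns are the frame's x, y, z axes.
In Python, from station import robot, viewer, job_done gives the robot as it stands. The module is installed in compiled form; this text tells all that it offers.
- The arm moves only by the tool send_rows, never from a script. Its argument "moves" is a list of rows, each a list of 3 entries, a list of its own where there are three numbers: the shift along the tool's x, y, z in cm, then the turn about the tool's z in rad, then the finger opening in cm, from 0 to 8.7. In form: [[[tx, ty, tz], turn, grip], ...]. A call has 1 to 10 rows; each row shifts and turns the commanded pose from where the row before left it, along the tool's axes as they then stand; what a row does not reach is not made up. A row lasts 1/12 s, in which the tool goes at most 41.7 mm and 7.16 degrees, less where a joint would pass 70% of its speed; a pose out of reach is approached as far as the arm can. A call with a gripper value outside its range is refused whole. The fingers move at their own pace and stop on an object; "grip_force" is the grip in N (left out, the last holds). Time passes only in rows, so rows that do not move let the fingers close. It gives the time, the measured TCP pose, the force, the opening and the grip force at its end, in the units of the state.
- robot.get_state(): the state, without advancing time (a new reading comes with each control period).
- viewer.camera(name): name is "scene" or "top"; returns a dict with "frame" (400x640x3 uint8, red, green, blue), "z_map" (400x640 float32, m along the optical axis (not along the pixel's ray), 0 where there is no reading), "fx", "fy", "cx", "cy" (pixels), "world_to_cam" (4x4, takes a point from world to camera coordinates). Camera axes: x right, y down, z forward; pixel columns grow to the right and rows downward; lengths in m; the calibration is good to about 2 mm. A picture is of the moment at which its call begins.
- job_done(): hands the job in; it is judged then, once.
The state is a dict: "time_s": time; "qpos": joint angles; "qd": joint speeds; "joint_torque": joint torques, N m; "tcp_pos": TCP position; "ee_rot": TCP orientation; "contact_force": force on the tool from outside, world axes, zero at the start; "wrist_torque": the same for the moment, N m; "gripper_width": finger opening in m; "grasp_force": force on a finger pad.
Only numpy, scipy, OpenCV 4.12 (cv2) and the standard library are available. Lean on these libraries where they do the work, as an engineer would, in place of code of your own. Each camera call takes 0.05 s, during which the arm holds its last target. There are 200 camera calls.

## Working session

There is one attempt and no reset: what is moved stays moved. The work goes in short steps, Python scripts to look and compute and a tool call to move; the robot and the scene stay as the last step left them, time stands still between calls to the robot, and variables do not carry over. Pictures are saved under pics/ and viewed, at most 10 in all, crops included, and the job is handed in when it is done.

Besides the shell and the picture viewer there is one more tool, called in YAML: its name, and indented under it one key for each argument. send_rows: Moves the arm, as the interface text tells. Its arguments: {"type":"object","properties":{"moves":{"type":"array"},"grip_force":{"type":"number"}},"required":["moves"]}

```bash
mkdir -p pics
cat > h.py <<'E'
from station import robot, viewer, job_done
import numpy as np, cv2
def snap(n,save=None):
    c=viewer.camera(n)
    if save: cv2.imwrite('pics/'+save,c['frame'][:,:,::-1])
    return c
def cloud(c):
    z=c['z_map'];v,u=np.mgrid[:z.shape[0],:z.shape[1]]
    P=np.stack([(u-c['cx'])/c['fx']*z,(v-c['cy'])/c['fy']*z,z,np.ones_like(z)],-1)
    W=P@np.linalg.inv(c['world_to_cam']).T
    W[z==0]=np.nan
    return W[...,:3]
E
python3 - <<'E'
from h import *
a=snap('top','top0.png');b=snap('scene','scene0.png')
for c in(a,b): print(c['fx'],c['cx'],c['cy'],np.round(np.linalg.inv(c['world_to_cam']),3).tolist())
s=robot.get_state();print(s['time_s'],s['tcp_pos'],np.round(s['ee_rot'],3).tolist(),robot.hold_point_z,s['gripper_width'])
np.savez('c0.npz',W=cloud(a),f=a['frame'])
E
```

```text
404.0660618122147 323.1192160208236 199.47408839852937 [[-0.012, -0.99, 0.139, 0.399], [-1.0, 0.012, 0.004, 0.041], [-0.006, -0.139, -0.99, 1.29], [0.0, 0.0, 0.0, 1.0]]
418.95619526494164 326.4983656460041 207.60011791833827 [[-0.704, 0.606, -0.372, 1.07], [0.711, 0.593, -0.378, 0.531], [-0.009, -0.53, -0.848, 1.238], [0.0, 0.0, 0.0, 1.0]]
0.1 [ 0.24485411 -0.57468304  0.22185926] [[0.92, 0.392, -0.001], [0.392, -0.92, 0.001], [-0.0, -0.001, -1.0]] 0.0187 0.08719909885142205
```

View pics/top0.png

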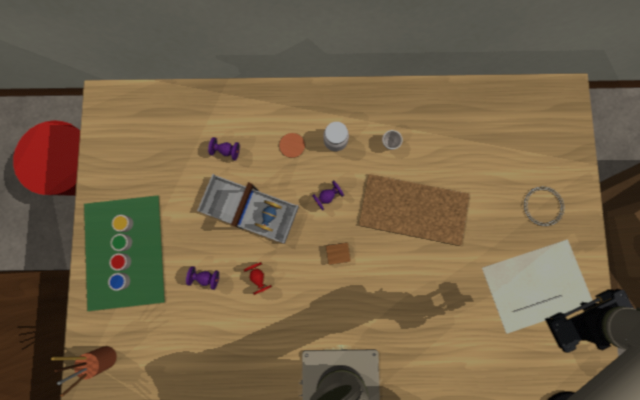

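View pics/scene0.png

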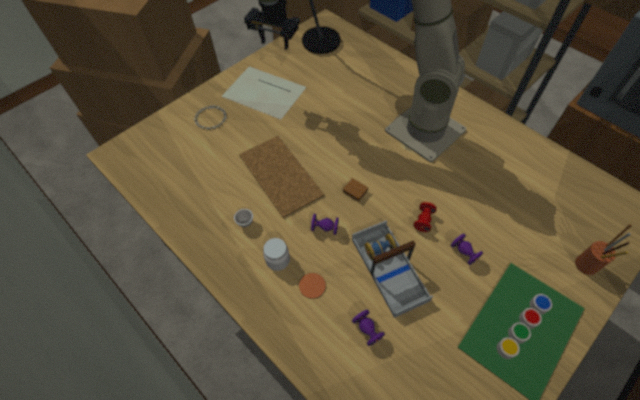

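The top view shows the tray at about (247,210), the handle at (244,205) and the cork pad at (414,210). Lookalikes for the spindle are purple at (224,149), (327,195) and (202,278), and red at (258,278). The one wanted is blue and sits in the tray at (268,213). I'll check it in a close crop and fit the poses.

Run:
```python
from h import *
d=np.load('c0.npz');W=d['W'];f=d['f']
cv2.imwrite('pics/crop.png',cv2.resize(f[165:255,185:310],None,fx=6,fy=6,interpolation=cv2.INTER_CUBIC)[:,:,::-1])
R=W[165:255,185:310].reshape(-1,3);C=f[165:255,185:310].reshape(-1,3)
def rect(m,n):
    p=R[m][:,:2] if n!='pad' else m
    r=cv2.minAreaRect((p*1000).astype(np.float32));print(n,len(p),r)
rect(R[:,2]>.125,'handle'); print(np.nanmax(R[:,2]))
h=R[R[:,2]>.125]; print(h.mean(0))
rect((R[:,2]>.012)&(R[:,2]<.05),'tray')
rect((R[:,2]>.055)&(R[:,2]<.072),'spindle')
q=R[(R[:,2]>.055)&(R[:,2]<.072)];print(q.mean(0))
P=W[165:255,345:485].reshape(-1,3);rect(P[(P[:,2]>.006)&(P[:,2]<.02)][:,:2],'pad')
hsv=cv2.cvtColor(f,cv2.COLOR_RGB2HSV)
print(hsv[210,414],hsv[170,350])
for (u,v) in [(414,210),(338,253),(337,130),(292,146),(327,195),(240,230)]: print(u,v,W[v,u].round(3))
```

```text
handle 266 ((551.627685546875, 281.5426025390625), (16.532196044921875, 133.66055297851562), 68.93647003173828)
0.1419879046805137
[0.55003882 0.28112851 0.13523533]
tray 667 ((551.6655883789062, 281.825439453125), (289.5555114746094, 133.4647216796875), 69.0279312133789)
spindle 98 ((537.0264282226562, 236.9327392578125), (88.15006256103516, 133.70687866210938), 72.16032409667969)
[0.53055605 0.21958006 0.05988329]
pad 4641 ((544.9536743164062, -246.44842529296875), (444.7774658203125, 275.8338623046875), 89.7183609008789)
[ 15 135 123] [ 18 117 159]
414 210 [ 0.541 -0.243  0.011]
338 253 [0.408 0.002 0.023]
337 130 [0.786 0.    0.079]
292 146 [0.759 0.146 0.   ]
327 195 [0.587 0.034 0.049]
240 230 [ 0.485  0.313 -0.   ]
```

View pics/crop.png

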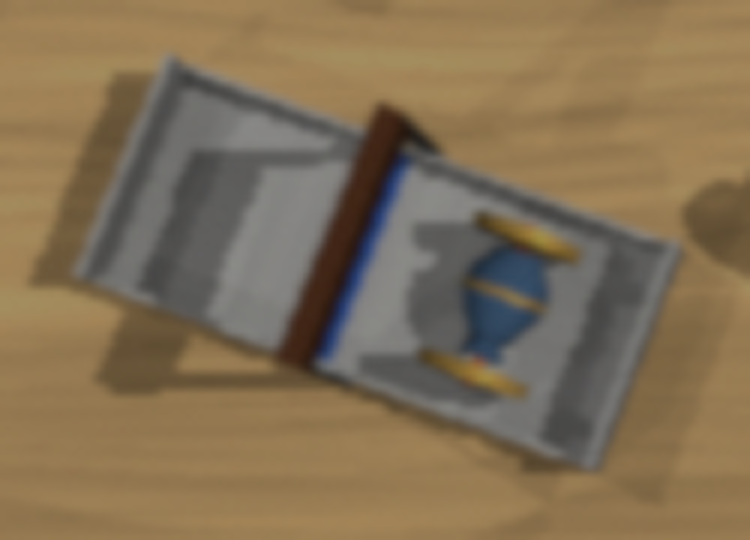

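The crop confirms it: the blue vase with brass discs is in the tray at about x = −65 mm. The blue crest edge shows on the other side, under the handle. Next I'll measure the pad.

Run:
```python
from h import *
d=np.load('c0.npz');W=d['W'];f=d['f']
hsv=cv2.cvtColor(f,cv2.COLOR_RGB2HSV)
m=np.zeros(f.shape[:2],np.uint8);m[165:255,348:482]=((hsv[165:255,348:482,2]<140)).astype(np.uint8)
m=cv2.morphologyEx(m,cv2.MORPH_OPEN,np.ones((5,5)))
n,l,st,ce=cv2.connectedComponentsWithStats(m);k=1+np.argmax(st[1:,4]);print(st[k],ce[k])
p=W[l==k][:,:2];p=p[~np.isnan(p).any(1)];print(cv2.minAreaRect((p*1000).astype(np.float32)),p.mean(0))
# tray relative profile: spindle
c,s=np.cos(np.radians(69)),np.sin(np.radians(69));ex=np.array([c,s])
R=W[165:255,185:310].reshape(-1,3);C=hsv[165:255,185:310].reshape(-1,3).astype(int)
x=(R[:,:2]-[.5517,.2818])@ex
b=(C[:,0]>95)&(C[:,0]<125)&(C[:,1]>90)
for lo in np.arange(-.12,.1,.01):
  q=b&(x>=lo)&(x<lo+.01)
  if q.sum(): print(round(lo,3),q.sum(),R[q][:,2].max().round(3),R[q][:,2].min().round(3))
```

```text
[ 356  174  113   73 5896] [413.135346   209.73507463]
((546.4227294921875, -242.20689392089844), (349.865234375, 184.93899536132812), 78.09182739257812) [ 0.54273282 -0.24054284]
-0.09 13 0.054 0.042
-0.08 41 0.057 0.039
-0.07 42 0.057 0.039
-0.06 15 0.053 0.043
-0.01 38 0.121 0.104
0.01 45 0.011 0.002
```

send_rows:
  moves:
    - [[0,0,-1],0.11,8.7]
    - [[0,0,-1],0.11,8.7]
    - [[0,0,-1],0.11,8.7]
    - [[0,0,0],0.11,8.7]
    - [[0,0,0],0.11,8.7]
    - [[0,0,0],0.11,8.7]
    - [[0,0,0],0.11,8.7]
  grip_force: 60

```text
time_s: 0.68
tcp_pos: [0.245, -0.5748, 0.2522]
ee_rot: [[0.931, -0.364, -0.0], [-0.364, -0.931, 0.001], [-0.0, -0.0, -1.0]]
contact_force: [-0.1, -0.0, -0.2]
gripper_width: 0.0872
grasp_force: 0.0
```

send_rows:
  moves:
    - [[0.4,-2,0],0,8.7]
    - [[0.4,-3.6,0],0,8.7]
    - [[0.4,-3.6,0],0,8.7]
    - [[0.4,-3.6,0],0,8.7]
    - [[0.4,-3.6,0],0,8.7]
    - [[0.4,-3.6,0],0,8.7]
    - [[0.4,-3.6,0],0,8.7]
    - [[0.4,-3.6,0],0,8.7]
    - [[0.4,-3.6,0],0,8.7]
    - [[0.4,-3.6,0],0,8.7]

```text
time_s: 1.52
tcp_pos: [0.4061, -0.2665, 0.2524]
ee_rot: [[0.933, -0.359, -0.0], [-0.359, -0.933, -0.0], [-0.0, 0.0, -1.0]]
contact_force: [0.9, -0.9, -0.4]
gripper_width: 0.0869
grasp_force: 0.0
```

send_rows:
  moves:
    - [[-0.6,-3.6,0],0,8.7]
    - [[-0.6,-3.6,0],0,8.7]
    - [[-0.6,-3.6,0],0,8.7]
    - [[-0.6,-3.6,0],0,8.7]
    - [[-0.6,-3.6,0],0,8.7]
    - [[-0.6,-3.6,0],0,8.7]
    - [[-0.6,-3.6,0],0,8.7]
    - [[-0.6,-3.6,0],0,8.7]
    - [[-0.6,-3.6,0],0,8.7]
    - [[-0.6,-3.6,0],0,8.7]

```text
time_s: 2.35
tcp_pos: [0.4789, 0.091, 0.2525]
ee_rot: [[0.933, -0.359, 0.0], [-0.359, -0.933, -0.0], [0.0, 0.0, -1.0]]
contact_force: [0.3, -1.0, -0.2]
gripper_width: 0.0868
grasp_force: 0.0
```

send_rows:
  moves:
    - [[-0.6,-3.6,0],0,8.7]
    - [[0,-3.6,0],0,8.7]
    - [[0,-3.6,0],0,8.7]
    - [[0,-3.6,0],0,8.7]
    - [[0,-3,1],0,8.7]
    - [[0,-2,1.5],0,8.7]
    - [[0,0,1.5],0,8.7]
    - [[0,0,1],0,8.7]
    - [[0,0,0],0,8.7]
    - [[0,0,0],0,8.7]

```text
time_s: 3.18
tcp_pos: [0.5427, 0.2701, 0.2033]
ee_rot: [[0.933, -0.36, -0.001], [-0.36, -0.933, -0.001], [-0.001, 0.001, -1.0]]
contact_force: [-0.1, -0.9, -0.1]
gripper_width: 0.0866
grasp_force: 0.0
```

Run:
```python
from h import *
s=robot.get_state();R=np.array(s['ee_rot']);d=np.array([.5516,.2815,.1033])-s['tcp_pos'];print(s['time_s'],s['tcp_pos'],R.round(3).tolist(),(R.T@d*100).round(2))
y=R[:,1];print('turn err',np.degrees(np.arctan2(-y[1],-y[0]))-69)
```

```text
3.1833 [0.54268443 0.27008409 0.20332189] [[0.933, -0.36, -0.001], [-0.36, -0.933, -0.001], [-0.001, 0.001, -1.0]] [ 0.43 -1.4  10.  ]
turn err -0.11615235769794197
```

send_rows:
  moves:
    - [[0.2,-0.7,0],0,8.7]
    - [[0.2,-0.7,0],0,8.7]
    - [[0,0,2],0,8.7]
    - [[0,0,2.5],0,8.7]
    - [[0,0,2.5],0,8.7]
    - [[0,0,2],0,8.7]
    - [[0,0,1],0,8.7]
    - [[0,0,0],0,6]
    - [[0,0,0],0,4]
    - [[0,0,0],0,3]

```text
time_s: 4.02
tcp_pos: [0.5525, 0.2831, 0.1055]
ee_rot: [[0.933, -0.36, 0.002], [-0.36, -0.933, 0.002], [0.001, -0.002, -1.0]]
contact_force: [0.2, -0.4, 0.5]
gripper_width: 0.0742
grasp_force: 0.0
```

Run:
```python
from h import *
s=robot.get_state();R=np.array(s['ee_rot']);d=np.array([.5516,.2815,.1033])-s['tcp_pos'];print(s['time_s'],s['tcp_pos'],(R.T@d*100).round(2),s['gripper_width'])
c=snap('scene');cv2.imwrite('pics/g.png',cv2.resize(c['frame'][170:330,300:500],None,fx=3.5,fy=3.5,interpolation=cv2.INTER_CUBIC)[:,:,::-1])
```

```text
4.0167 [0.55250332 0.28308029 0.10548326] [-0.03  0.18  0.22] 0.0741736702876
```

View pics/g.png

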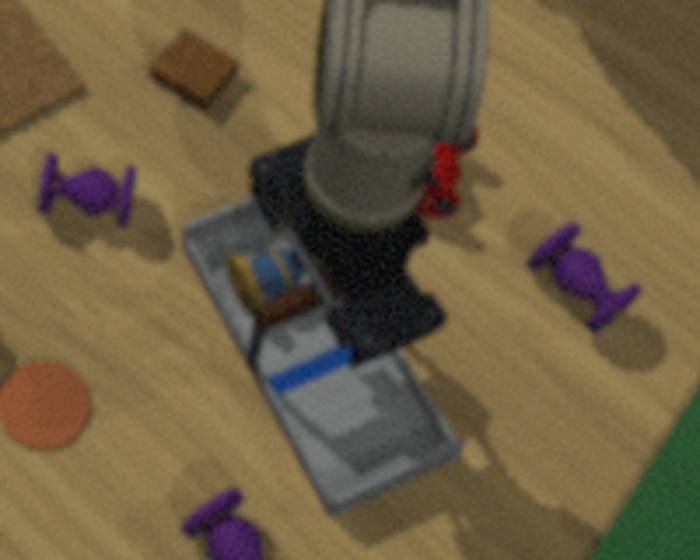

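The picture shows the fingers astride the bar, the spindle on the −x side at about crop (270,270), and the crest at (310,370). I'll close on the bar.

send_rows:
  moves:
    - [[0,0.15,0.2],0,2]
    - [[0,0,0],0,2]
    - [[0,0,0],0,2]
    - [[0,0,0],0,2]
    - [[0,0,0],0,2]
    - [[0,0,0],0,2]
    - [[0,0,0],0,2]
    - [[0,0,0],0,2]
    - [[0,0,0],0,2]
    - [[0,0,0],0,1]

```text
time_s: 4.9
tcp_pos: [0.5509, 0.2815, 0.1014]
ee_rot: [[0.933, -0.359, -0.0], [-0.359, -0.933, 0.0], [-0.0, -0.0, -1.0]]
contact_force: [0.4, 0.3, -0.6]
gripper_width: 0.0184
grasp_force: 0.0
```

send_rows:
  moves:
    - [[0,0,0],0,1]
    - [[0,0,0],0,0.5]
    - [[0,0,0],0,0.5]
    - [[0,0,0],0,0.5]
    - [[0,0,0],0,0.5]
    - [[0,0,0],0,0.5]

```text
time_s: 5.4
tcp_pos: [0.5509, 0.2816, 0.1015]
ee_rot: [[0.933, -0.359, -0.0], [-0.359, -0.933, 0.0], [-0.0, -0.0, -1.0]]
contact_force: [-0.2, 1.1, -1.2]
gripper_width: 0.0134
grasp_force: 60.0
```

send_rows:
  moves:
    - [[0,0,-0.3],0,0.5]
    - [[0,0,-0.8],0,0.5]
    - [[0,0,-1.3],0,0.5]
    - [[0,0,-1.6],0,0.5]
    - [[0,0,-1.8],0,0.5]
    - [[0,0,-1.7],0,0.5]
    - [[0,0,-1.3],0,0.5]
    - [[0,0,-0.8],0,0.5]
    - [[0,0,-0.4],0,0.5]
    - [[0,0,0],0,0.5]

```text
time_s: 6.23
tcp_pos: [0.5511, 0.2816, 0.2022]
ee_rot: [[0.933, -0.359, 0.001], [-0.359, -0.933, 0.0], [0.0, -0.001, -1.0]]
contact_force: [0.3, 0.2, -6.0]
gripper_width: 0.0135
grasp_force: 60.0
```

```bash
cat > m.py <<'E'
from h import *
def meas(name='scene',save=None,quiet=False):
    s=robot.get_state();c=snap(name)
    R=np.array(s['ee_rot']);T=np.stack([-R[:,1],-R[:,0],-R[:,2]],1)  # tray axes
    T[:,1]=np.cross(T[:,2],T[:,0])
    o=np.array(s['tcp_pos'])-T[:,2]*.1015
    L=(cloud(c)-o)@T
    f=c['frame'];h=cv2.cvtColor(f,cv2.COLOR_RGB2HSV).astype(int)
    ins=(abs(L[...,0])<.14)&(abs(L[...,1])<.06)&(L[...,2]>.012)&(L[...,2]<.072)
    blue=ins&(h[...,0]>95)&(h[...,0]<125)&(h[...,1]>90)&(L[...,2]>.022)
    br=ins&(h[...,0]<30)&(h[...,1]>100)&(L[...,2]>.022)
    out={}
    B=L[blue];D=L[br];A=np.r_[B,D]
    out['blue']=B[:,0].mean().round(4),len(B)
    out['brass']=D[:,0].mean().round(4),len(D)
    t=A[A[:,2]>.055];out['top']=t[:,0].mean().round(4),len(t)
    out['ext']=np.percentile(A[:,0],[2,98]).round(4)
    e=L[(abs(L[...,0])>.12)&(abs(L[...,0])<.16)&(abs(L[...,1])<.07)&(L[...,2]<.06)&(L[...,2]>.034)]
    for sg in(1,-1):
        q=e[e[:,0]*sg>0]
        if len(q): out['wall%+d'%sg]=np.percentile(q[:,2],[50,97]).round(4),np.median(q[:,0]).round(4),len(q)
    print(round(s['time_s'],2),s['tcp_pos'].round(4),out)
    if save:
        v,u=np.where(blue|ins);a,b,x,y=v.min()-12,v.max()+12,u.min()-12,u.max()+12
        cv2.imwrite('pics/'+save,cv2.resize(f[a:b,x:x+110],None,fx=5,fy=5,interpolation=cv2.INTER_CUBIC)[:,:,::-1])
    return L,c,blue,br
if __name__=='__main__':
    meas('scene','l1.png');meas('top')
E
python3 m.py
```

```text
6.23 [0.5511 0.2816 0.2022] {'blue': (np.float64(-0.0628), 85), 'brass': (np.float64(-0.065), 96), 'top': (np.float64(-0.0641), 50), 'ext': array([-0.0885, -0.0421]), 'wall+1': (array([0.0419, 0.047 ]), np.float64(0.144), 105), 'wall-1': (array([0.0399, 0.0446]), np.float64(-0.1396), 79)}
6.28 [0.5508 0.2814 0.2012] {'blue': (np.float64(-0.0747), 93), 'brass': (np.float64(-0.0828), 55), 'top': (np.float64(-0.078), 30), 'ext': array([-0.0951, -0.066 ]), 'wall-1': (array([0.0408, 0.0442]), np.float64(-0.1421), 73)}
```

View pics/l1.png

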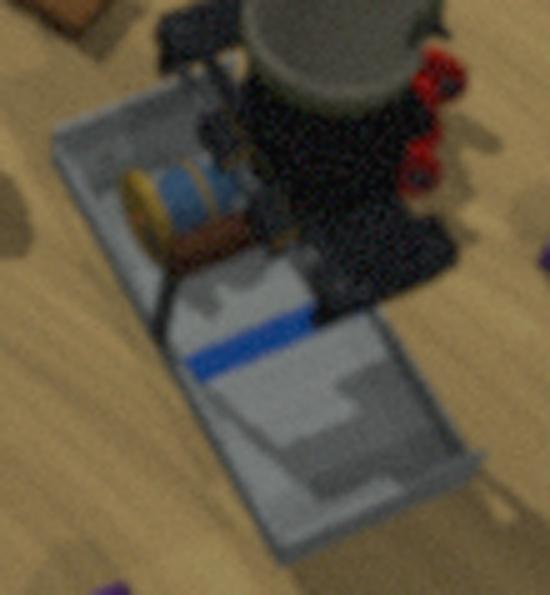

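The tray is lifted and near level. The spindle still sits at x ≈ −70 mm. The moves allow no tool tilt, so I'll use horizontal acceleration of the tray as the effective tilt. I'll model that and refine the pad angle.

```bash
cat > sim.py <<'E'
import numpy as np
DT=1/12
def sim(v,s0,k=.663,fr=.02,tilt=0.,T=3.,tau=.02,trace=False):
    """v: tray velocity per row (mm/row, + = toward tray +x); returns spindle x track (m)"""
    n=120;dt=DT/n
    vel=np.repeat(np.array(list(v)+[0]*int(T/DT))/1000/DT,n)
    # first order smoothing of commanded velocity
    from scipy.signal import lfilter
    a=dt/(tau+dt);vs=lfilter([a],[1,-(1-a)],vel);acc=np.diff(vs,prepend=0)/dt
    s,u=s0,0.;S=[]
    for A in acc:
        x=s-.02;sl=0 if abs(x)<.01 or abs(x)>.054 else (-.055 if x<0 else .055)
        th=-A/9.81+sl+tilt   # drive in +x
        g=k*9.81
        un=u+g*th*dt
        if un>0: un=max(0,un-g*fr*dt)
        elif un<0: un=min(0,un+g*fr*dt)
        u=un;s+=u*dt
        S.append(s)
    S=np.array(S);return (S,vs) if trace else S
E
python3 - <<'E'
from h import *; from sim import *
d=np.load('c0.npz');W=d['W'];f=d['f'];hsv=cv2.cvtColor(f,cv2.COLOR_RGB2HSV)
m=np.zeros(f.shape[:2],np.uint8);m[165:255,348:482]=(hsv[165:255,348:482,2]<140)
m=cv2.morphologyEx(m,cv2.MORPH_OPEN,np.ones((5,5)))
n,l,st,ce=cv2.connectedComponentsWithStats(m);k=1+np.argmax(st[1:,4])
p=W[l==k][:,:2];p=p[~np.isnan(p).any(1)];w,V=np.linalg.eigh(np.cov(p.T));print(np.degrees(np.arctan2(*V[::-1,1])),np.sqrt(w*12))
ct=cv2.findContours((l==k).astype(np.uint8),0,1)[0][0];r=cv2.minAreaRect(ct);
for q in cv2.boxPoints(r): print(q,W[int(round(q[1])),int(round(q[0]))].round(3))
for v in ([-10,-20,-20,-10,-6,-4,-2],[-12,-24,-12,-8,-6,-5,-4,-3,-2,-1],[-15,-30,-20,-10,-8,-7,-6,-5,-4,-3,-2,-1]):
  for fr in(.015,.02,.025):
    for t in(-.007,0): S=sim(v,-.07,fr=fr,tilt=t);print(sum(v),fr,t,S[-1].round(4),S.max().round(4))
E
```

```text
77.85074312691944 [0.17565219 0.34280693]
[353.76923 226.15384] [ 0.493 -0.051  0.001]
[364.9231  170.38461] [ 0.675 -0.091 -0.   ]
[473.57697 192.11539] [ 0.599 -0.441 -0.001]
[462.4231  247.88461] [ 0.42  -0.392  0.   ]
-72 0.015 -0.007 -0.0591 -0.0393
-72 0.015 0 -0.0401 -0.0357
-72 0.02 -0.007 -0.0555 -0.0414
-72 0.02 0 -0.0424 -0.0384
-72 0.025 -0.007 -0.0557 -0.0434
-72 0.025 0 -0.043 -0.0406
-77 0.015 -0.007 -0.0541 -0.0419
-77 0.015 0 -0.0391 -0.0383
-77 0.02 -0.007 -0.0501 -0.0439
-77 0.02 0 -0.0416 -0.041
-77 0.025 -0.007 -0.0483 -0.0457
-77 0.025 0 -0.0435 -0.0432
-111 0.015 -0.007 -0.1327 -0.0309
-111 0.015 0 -0.0872 -0.0286
-111 0.02 -0.007 -0.073 -0.0324
-111 0.02 0 -0.0608 -0.0303
-111 0.025 -0.007 -0.0435 -0.0337
-111 0.025 0 -0.045 -0.0319
```

send_rows:
  moves:
    - [[0,-0.02,0],0,0.5]
    - [[0.05,-0.06,0],-0.002,0.5]
    - [[0.1,-0.1,0],-0.004,0.5]
    - [[0.15,-0.15,0],-0.005,0.5]
    - [[0.2,-0.2,0],-0.006,0.5]
    - [[0.25,-0.25,0],-0.006,0.5]
    - [[0.3,-0.3,0],-0.006,0.5]
    - [[0.35,-0.35,0],-0.006,0.5]
    - [[0.4,-0.4,0],-0.006,0.5]
    - [[0.45,-0.45,0],-0.006,0.5]

```text
time_s: 7.17
tcp_pos: [0.5803, 0.2957, 0.2015]
ee_rot: [[0.949, -0.314, -0.0], [-0.314, -0.949, 0.0], [-0.0, -0.0, -1.0]]
contact_force: [0.0, -0.1, -5.0]
gripper_width: 0.0136
grasp_force: 60.0
```

send_rows:
  moves:
    - [[0.5,-0.5,0],-0.006,0.5]
    - [[0.5,-0.5,0],-0.006,0.5]
    - [[0.5,-0.5,0],-0.006,0.5]
    - [[0.5,-0.5,0],-0.006,0.5]
    - [[0.5,-0.5,0],-0.006,0.5]
    - [[0.5,-0.5,0],-0.006,0.5]
    - [[0.5,-0.5,0],-0.006,0.5]
    - [[0.5,-0.5,0],-0.006,0.5]
    - [[0.5,-0.5,0],-0.006,0.5]
    - [[0.45,-0.45,0],-0.006,0.5]

```text
time_s: 8.0
tcp_pos: [0.6421, 0.3288, 0.2014]
ee_rot: [[0.966, -0.257, -0.0], [-0.257, -0.966, 0.0], [-0.0, 0.0, -1.0]]
contact_force: [0.3, 0.4, -6.8]
gripper_width: 0.0134
grasp_force: 60.0
```

send_rows:
  moves:
    - [[0.4,-0.4,0],-0.006,0.5]
    - [[0.35,-0.35,0],-0.006,0.5]
    - [[0.3,-0.3,0],-0.006,0.5]
    - [[0.25,-0.25,0],-0.006,0.5]
    - [[0.2,-0.2,0],-0.004,0.5]
    - [[0.15,-0.15,0],-0.003,0.5]
    - [[0.1,-0.1,0],-0.002,0.5]
    - [[0.05,-0.05,0],0,0.5]
    - [[0,0,0],0,0.5]

```text
time_s: 8.75
tcp_pos: [0.6633, 0.3416, 0.2015]
ee_rot: [[0.974, -0.225, -0.0], [-0.225, -0.974, 0.0], [-0.0, 0.0, -1.0]]
contact_force: [0.5, -0.4, -6.1]
gripper_width: 0.0135
grasp_force: 60.0
```

```bash
python3 m.py; python3 -c "
from h import *
R=np.array(robot.get_state()['ee_rot']);print(np.degrees(np.arctan2(-R[1,1],-R[0,1])))"
```

```text
8.75 [0.6633 0.3416 0.2015] {'blue': (np.float64(-0.0609), 83), 'brass': (np.float64(-0.0655), 108), 'top': (np.float64(-0.0666), 60), 'ext': array([-0.0898, -0.0387]), 'wall+1': (array([0.0421, 0.0464]), np.float64(0.1433), 98), 'wall-1': (array([0.0407, 0.0455]), np.float64(-0.1399), 58)}
8.8 [0.6632 0.3415 0.2015] {'blue': (np.float64(-0.0714), 130), 'brass': (np.float64(-0.0797), 87), 'top': (np.float64(-0.0754), 46), 'ext': array([-0.0961, -0.0563]), 'wall+1': (array([0.0402, 0.0449]), np.float64(0.1412), 18), 'wall-1': (array([0.0397, 0.045 ]), np.float64(-0.1425), 73)}
76.9792013856926
```

send_rows:
  moves:
    - [[0,1.2,0],0,0.5]
    - [[0,2.4,0],0,0.5]
    - [[0,1.2,0],0,0.5]
    - [[0,0.8,0],0,0.5]
    - [[0,0.6,0],0,0.5]
    - [[0,0.5,0],0,0.5]
    - [[0,0.4,0],0,0.5]
    - [[0,0.3,0],0,0.5]
    - [[0,0.2,0],0,0.5]
    - [[0,0.1,0],0,0.5]

```text
time_s: 9.68
tcp_pos: [0.6458, 0.2667, 0.2014]
ee_rot: [[0.974, -0.225, -0.0], [-0.225, -0.974, 0.0], [-0.0, -0.0, -1.0]]
contact_force: [-0.5, 0.5, -5.4]
gripper_width: 0.0134
grasp_force: 60.0
```

```bash
python3 m.py;python3 m.py
```

```text
9.68 [0.6458 0.2667 0.2014] {'blue': (np.float64(-0.0421), 34), 'brass': (np.float64(-0.0403), 59), 'top': (np.float64(-0.0447), 36), 'ext': array([-0.0591, -0.009 ]), 'wall+1': (array([0.0423, 0.0468]), np.float64(0.1437), 95), 'wall-1': (array([0.0399, 0.0451]), np.float64(-0.14), 60)}
9.73 [0.6459 0.2665 0.2014] {'blue': (np.float64(nan), 0), 'brass': (np.float64(-0.0308), 17), 'top': (np.float64(-0.027), 10), 'ext': array([-0.0675, -0.021 ]), 'wall+1': (array([0.0399, 0.0453]), np.float64(0.1406), 32), 'wall-1': (array([0.0413, 0.0444]), np.float64(-0.1425), 71)}
9.78 [0.6459 0.2667 0.2014] {'blue': (np.float64(-0.0439), 36), 'brass': (np.float64(-0.0421), 58), 'top': (np.float64(-0.044), 34), 'ext': array([-0.0596, -0.0106]), 'wall+1': (array([0.0418, 0.0453]), np.float64(0.1436), 98), 'wall-1': (array([0.0404, 0.0459]), np.float64(-0.1395), 59)}
9.83 [0.6459 0.2668 0.2014] {'blue': (np.float64(nan), 0), 'brass': (np.float64(-0.0305), 18), 'top': (np.float64(-0.0267), 12), 'ext': array([-0.0672, -0.0191]), 'wall+1': (array([0.0397, 0.0463]), np.float64(0.141), 29), 'wall-1': (array([0.0408, 0.0454]), np.float64(-0.1423), 70)}m.py:14: RuntimeWarning: Mean of empty slice.
  out['blue']=B[:,0].mean().round(4),len(B)
  ret = ret.dtype.type(ret / rcount)
m.py:14: RuntimeWarning: Mean of empty slice.
  out['blue']=B[:,0].mean().round(4),len(B)
  ret = ret.dtype.type(ret / rcount)
```

```bash
python3 - <<'E' 2>/dev/null
from m import *
L,c,b,br=meas()
P=L[br|b];D=L[br]
for lo in np.arange(-.06,.06,.01):
    q=D[(D[:,1]>=lo)&(D[:,1]<lo+.01)]
    if len(q):print(lo.round(2),len(q),q[:,0].min().round(4),q[:,0].max().round(4),q[:,0].mean().round(4),q[:,2].max().round(4))
q=D[(D[:,1]<-.03)]
for z in np.arange(.02,.07,.008):
    w=q[(q[:,2]>=z)&(q[:,2]<z+.008)]
    if len(w):print(z.round(3),len(w),w[:,0].min().round(4),w[:,0].max().round(4),w[:,0].mean().round(4))
f=c['frame'];v,u=np.where(br|b);cv2.imwrite('pics/n1.png',cv2.resize(f[v.min()-20:v.min()+70,u.min()-30:u.min()+70],None,fx=6,fy=6,interpolation=cv2.INTER_CUBIC)[:,:,::-1])
E
```

```text
9.88 [0.6459 0.2669 0.2014] {'blue': (np.float64(-0.044), 35), 'brass': (np.float64(-0.0411), 57), 'top': (np.float64(-0.0444), 36), 'ext': array([-0.0592, -0.0095]), 'wall+1': (array([0.0421, 0.0466]), np.float64(0.1437), 99), 'wall-1': (array([0.04  , 0.0451]), np.float64(-0.1397), 63)}
-0.05 43 -0.0625 -0.0092 -0.0425 0.0658
-0.04 14 -0.0545 -0.0095 -0.0368 0.066
0.028 10 -0.0583 -0.0095 -0.0378
0.036 9 -0.0625 -0.0092 -0.0342
0.044 12 -0.0598 -0.0099 -0.04
0.052 8 -0.0584 -0.0378 -0.049
0.06 18 -0.0545 -0.0327 -0.0436
```

View pics/n1.png

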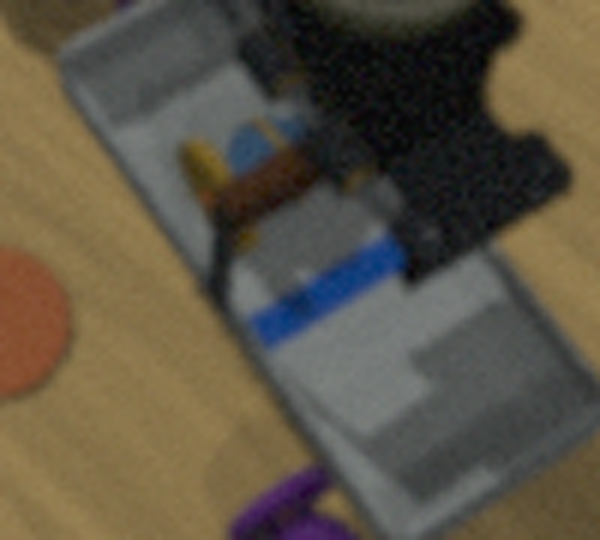

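Pixel reading agrees: axis at x ≈ −36 mm, right at the ramp foot, and the nudge matched the model. Next I'll optimise a robust run-up.

```bash
cat > opt.py <<'E'
import numpy as np,sys
from scipy.optimize import differential_evolution as DE
rng=np.random.default_rng(0);N=80
S0=float(sys.argv[1]) if len(sys.argv)>1 else -.036
s0=S0+rng.normal(0,.0025,N);k=rng.normal(.663,.02,N);fr=rng.normal(.02,.002,N);tl=rng.normal(0,.0025,N);tau=rng.uniform(.005,.04,N)
DT=1/12;n=20;dt=DT/n
def prof(p):
    w=np.arange(.7,max(p[0],.7)+1e-6,.7)
    b=-np.round(np.array(p[1:6]),0);d=.7
    t=-np.arange(-b[-1]-d,0,-d)
    return np.round(np.r_[w,b,t],1)
def run(v,full=False):
    vel=np.repeat(np.r_[v,np.zeros(14)]/1000/DT,n)
    s=s0.copy();u=np.zeros(N);f=np.zeros(N);mx=s.copy();mn=s.copy();H=[]
    for c in vel:
        A=(c-f)/(tau+dt);f=f+A*dt
        x=s-.02;sl=np.where((abs(x)<.01)|(abs(x)>.054),0,np.where(x<0,-.055,.055))
        g=k*9.81;u=u+g*(-A/9.81+sl+tl)*dt
        u=np.sign(u)*np.maximum(0,abs(u)-g*fr*dt);s=s+u*dt
        H.append(s)
    return np.array(H)
def cost(p):
    v=prof(p);dv=np.diff(np.r_[0,v,0])
    H=run(v);s=H[-1]
    return np.mean(np.minimum(abs(s-.02),.05))*20+np.mean(abs(s-.02)>.01)+.002*max(0,abs(dv).max()-24)+1e-3*max(0,-v.sum()-420)
if __name__=='__main__':
    r=DE(cost,[(0,15),(0,35),(0,35),(0,35),(0,35),(2,28)],maxiter=60,popsize=10,seed=1,workers=-1,updating='deferred',polish=False)
    v=prof(r.x);H=run(v);s=H[-1]
    print(r.fun,v.tolist(),len(v),v.sum(),np.cumsum(v).max());print(np.mean(abs(s-.02)<.01),np.percentile(s,[0,5,50,95,100]).round(4),H.max().round(3),H.min().round(3))
    m=abs(s0-S0)<.001; print(H[::20,np.argmin(abs(s0-S0)+abs(k-.663)+abs(fr-.02)*5+abs(tl)*5)].round(4).tolist())
E
time timeout 400 python3 opt.py -.036
```

```text
0.10928739141670421 [0.7, 1.4, 2.1, 2.8, 3.5, 4.2, 4.9, 5.6, 6.3, 7.0, 7.7, 8.4, 9.1, 9.8, 10.5, 11.2, 11.9, 12.6, 13.3, -12.0, -29.0, -28.0, -2.0, -2.0, -1.3, -0.6] 26 58.1 133.0
0.975 [-0.1231  0.0122  0.0205  0.0258  0.1896] 0.19 -0.123
[-0.0327, -0.034, -0.0362, -0.038, -0.0395, -0.0407, -0.0414, -0.0419, -0.042, -0.042, -0.042, -0.042, -0.042, -0.042, -0.042, -0.042, -0.042, -0.042, -0.0421, -0.042, -0.0313, -0.0107, 0.0096, 0.0164, 0.0172, 0.0171, 0.0171, 0.0171, 0.0171, 0.0171, 0.0171, 0.0171, 0.0171, 0.0171, 0.0171, 0.0171, 0.0171, 0.0171, 0.0171, 0.0171]
real	0m19.351s
user	1m7.135s
sys	0m0.262s
```

send_rows:
  moves:
    - [[0,-0.07,0],0,0.5]
    - [[0,-0.14,0],0,0.5]
    - [[0,-0.21,0],0,0.5]
    - [[0,-0.28,0],0,0.5]
    - [[0,-0.35,0],0,0.5]
    - [[0,-0.42,0],0,0.5]
    - [[0,-0.49,0],0,0.5]
    - [[0,-0.56,0],0,0.5]
    - [[0,-0.63,0],0,0.5]
    - [[0,-0.7,0],0,0.5]

```text
time_s: 10.77
tcp_pos: [0.6547, 0.3047, 0.2014]
ee_rot: [[0.974, -0.225, -0.0], [-0.225, -0.974, 0.0], [-0.0, -0.0, -1.0]]
contact_force: [-0.6, 0.1, -5.4]
gripper_width: 0.0132
grasp_force: 60.0
```

send_rows:
  moves:
    - [[0,-0.77,0],0,0.5]
    - [[0,-0.84,0],0,0.5]
    - [[0,-0.91,0],0,0.5]
    - [[0,-0.98,0],0,0.5]
    - [[0,-1.05,0],0,0.5]
    - [[0,-1.12,0],0,0.5]
    - [[0,-1.19,0],0,0.5]
    - [[0,-1.26,0],0,0.5]
    - [[0,-1.33,0],0,0.5]

```text
time_s: 11.52
tcp_pos: [0.676, 0.3972, 0.2013]
ee_rot: [[0.974, -0.225, -0.0], [-0.225, -0.974, -0.0], [-0.0, 0.0, -1.0]]
contact_force: [-0.2, -0.4, -5.4]
gripper_width: 0.0138
grasp_force: 60.0
```

send_rows:
  moves:
    - [[0,1.2,0],0,0.5]
    - [[0,2.9,0],0,0.5]
    - [[0,2.8,0],0,0.5]
    - [[0,0.2,0],0,0.5]
    - [[0,0.2,0],0,0.5]
    - [[0,0.13,0],0,0.5]
    - [[0,0.06,0],0,0.5]
    - [[0,0,0],0,0.5]

```text
time_s: 12.18
tcp_pos: [0.6587, 0.3244, 0.2012]
ee_rot: [[0.975, -0.224, -0.001], [-0.224, -0.975, 0.001], [-0.001, -0.0, -1.0]]
contact_force: [-0.6, -0.2, -5.7]
gripper_width: 0.0134
grasp_force: 60.0
```

```bash
python3 - <<'E' 2>/dev/null
from m import *
meas('scene','r1.png');meas('scene');meas('top')
E
```

```text
12.18 [0.6587 0.3244 0.2012] {'blue': (np.float64(0.0276), 127), 'brass': (np.float64(0.0279), 119), 'top': (np.float64(0.0257), 96), 'ext': array([0.0029, 0.0502]), 'wall+1': (array([0.0418, 0.0458]), np.float64(0.1433), 95), 'wall-1': (array([0.041 , 0.0454]), np.float64(-0.1404), 58)}
12.23 [0.6587 0.3243 0.2012] {'blue': (np.float64(0.0274), 129), 'brass': (np.float64(0.0285), 120), 'top': (np.float64(0.0248), 101), 'ext': array([0.0031, 0.0508]), 'wall+1': (array([0.0418, 0.0467]), np.float64(0.1431), 96), 'wall-1': (array([0.0414, 0.0459]), np.float64(-0.1402), 59)}
12.28 [0.6588 0.3242 0.2012] {'blue': (np.float64(nan), 0), 'brass': (np.float64(-0.0049), 5), 'top': (np.float64(nan), 0), 'ext': array([-0.0058, -0.003 ]), 'wall+1': (array([0.0394, 0.0432]), np.float64(0.1412), 20), 'wall-1': (array([0.0405, 0.0444]), np.float64(-0.1427), 78)}
```

View pics/r1.png

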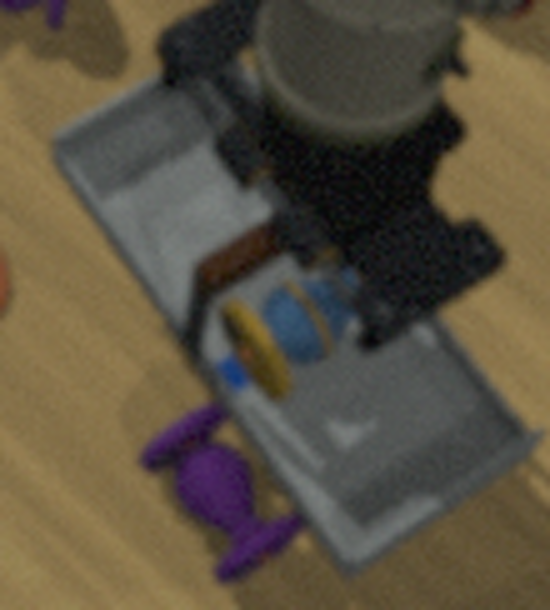

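The spindle is at rest on the crest, over the blue band at crop (255,350), x ≈ +25 mm. Next is a gentle transport to the pad at under 0.08 m/s².

send_rows:
  moves:
    - [[0,0.05,0],0,0.5]
    - [[0,0.1,0],0,0.5]
    - [[0,0.15,0],0,0.5]
    - [[0,0.2,0],0,0.5]
    - [[0,0.25,0],0,0.5]
    - [[0,0.3,0],0,0.5]
    - [[0,0.35,0],0,0.5]
    - [[0,0.4,0],0,0.5]
    - [[0,0.45,0],0,0.5]
    - [[0,0.5,0],0,0.5]

```text
time_s: 13.17
tcp_pos: [0.6527, 0.2959, 0.2015]
ee_rot: [[0.974, -0.225, -0.0], [-0.225, -0.974, 0.0], [-0.0, -0.0, -1.0]]
contact_force: [-0.6, 0.2, -6.7]
gripper_width: 0.0138
grasp_force: 60.0
```

send_rows:
  moves:
    - [[0.02,0.55,0],0,0.5]
    - [[0.04,0.6,0],0,0.5]
    - [[0.05,0.65,0],0,0.5]
    - [[0.05,0.7,0],0,0.5]
    - [[0.05,0.75,0],-0.001,0.5]
    - [[0.05,0.8,0],-0.001,0.5]
    - [[0.05,0.85,0],-0.001,0.5]
    - [[0.05,0.9,0],-0.001,0.5]
    - [[0.05,0.95,0],-0.001,0.5]
    - [[0.05,1.0,0],-0.001,0.5]

```text
time_s: 14.0
tcp_pos: [0.6398, 0.2188, 0.2015]
ee_rot: [[0.976, -0.219, -0.0], [-0.219, -0.976, 0.0], [-0.0, -0.0, -1.0]]
contact_force: [0.3, -0.0, -5.8]
gripper_width: 0.0136
grasp_force: 60.0
```

send_rows:
  moves:
    - [[0.05,1.05,0],-0.001,0.5]
    - [[0.05,1.1,0],-0.001,0.5]
    - [[0.05,1.15,0],-0.001,0.5]
    - [[0.05,1.2,0],-0.001,0.5]
    - [[0.05,1.25,0],-0.001,0.5]
    - [[0.05,1.3,0],-0.001,0.5]
    - [[0.05,1.35,0],-0.001,0.5]
    - [[0.05,1.4,0],-0.001,0.5]
    - [[0.05,1.4,0],-0.001,0.5]
    - [[0.05,1.4,0],-0.001,0.5]

```text
time_s: 14.83
tcp_pos: [0.6176, 0.0941, 0.2015]
ee_rot: [[0.978, -0.21, -0.0], [-0.21, -0.978, -0.0], [-0.0, 0.0, -1.0]]
contact_force: [-0.2, 0.3, -5.8]
gripper_width: 0.0135
grasp_force: 60.0
```

send_rows:
  moves:
    - [[0.05,1.4,0],-0.001,0.5]
    - [[0.05,1.4,0],0,0.5]
    - [[0.05,1.4,0],0,0.5]
    - [[0.05,1.4,0],0,0.5]
    - [[0.05,1.4,0],0,0.5]
    - [[0.05,1.4,0],0,0.5]
    - [[0.05,1.4,0],0,0.5]
    - [[0.05,1.4,0],0,0.5]
    - [[0.05,1.4,0],0,0.5]
    - [[0.05,1.4,0],0,0.5]

```text
time_s: 15.67
tcp_pos: [0.5932, -0.0437, 0.2015]
ee_rot: [[0.978, -0.209, -0.0], [-0.209, -0.978, 0.0], [-0.0, -0.0, -1.0]]
contact_force: [1.0, -0.6, -5.9]
gripper_width: 0.0136
grasp_force: 60.0
```

send_rows:
  moves:
    - [[0.04,1.4,0],0,0.5]
    - [[0.02,1.35,0],0,0.5]
    - [[0,1.3,0],0,0.5]
    - [[0,1.25,0],0,0.5]
    - [[0,1.2,0],0,0.5]
    - [[0,1.15,0],0,0.5]
    - [[0,1.1,0],0,0.5]
    - [[0,1.05,0],0,0.5]
    - [[0,1.0,0],0,0.5]
    - [[0,0.95,0],0,0.5]

```text
time_s: 16.5
tcp_pos: [0.5694, -0.1583, 0.2014]
ee_rot: [[0.978, -0.209, -0.0], [-0.209, -0.978, 0.0], [-0.0, -0.0, -1.0]]
contact_force: [-0.2, -0.5, -6.1]
gripper_width: 0.0138
grasp_force: 60.0
```

send_rows:
  moves:
    - [[0,0.9,0],0,0.5]
    - [[0,0.85,0],0,0.5]
    - [[0,0.8,0],0,0.5]
    - [[0,0.75,0],0,0.5]
    - [[0,0.7,0],0,0.5]
    - [[0,0.65,0],0,0.5]
    - [[0,0.6,0],0,0.5]
    - [[0,0.55,0],0,0.5]
    - [[0,0.5,0],0,0.5]
    - [[0,0.45,0],0,0.5]

```text
time_s: 17.33
tcp_pos: [0.5554, -0.2238, 0.2014]
ee_rot: [[0.978, -0.209, -0.0], [-0.209, -0.978, 0.0], [-0.0, -0.0, -1.0]]
contact_force: [0.0, -0.6, -6.4]
gripper_width: 0.0137
grasp_force: 60.0
```

send_rows:
  moves:
    - [[0,0.4,0],0,0.5]
    - [[0,0.35,0],0,0.5]
    - [[0,0.3,0],0,0.5]
    - [[0,0.25,0],0,0.5]
    - [[0,0.2,0],0,0.5]
    - [[0,0.15,0],0,0.5]
    - [[0,0.1,0],0,0.5]
    - [[0,0.05,0],0,0.5]
    - [[0,0,0],0,0.5]

```text
time_s: 18.08
tcp_pos: [0.5517, -0.241, 0.2014]
ee_rot: [[0.978, -0.209, -0.0], [-0.209, -0.978, 0.0], [-0.0, 0.0, -1.0]]
contact_force: [0.5, 0.6, -6.6]
gripper_width: 0.0135
grasp_force: 60.0
```

```bash
python3 - <<'E' 2>/dev/null
from m import *
meas('scene','t1.png')
s=robot.get_state();R=np.array(s['ee_rot']);print(R.T@(np.array([.546,-.243,0])-s['tcp_pos'])*100,np.degrees(np.arctan2(-R[1,1],-R[0,1])))
E
```

```text
18.08 [ 0.5517 -0.241   0.2014] {'blue': (np.float64(0.034), 102), 'brass': (np.float64(0.035), 118), 'top': (np.float64(0.03), 71), 'ext': array([0.0112, 0.0547]), 'wall+1': (array([0.0404, 0.0444]), np.float64(0.1443), 94), 'wall-1': (array([0.039, 0.045]), np.float64(-0.1394), 51)}
[-0.51568552  0.32747226 20.14439899] 77.9608601549913
```

View pics/t1.png

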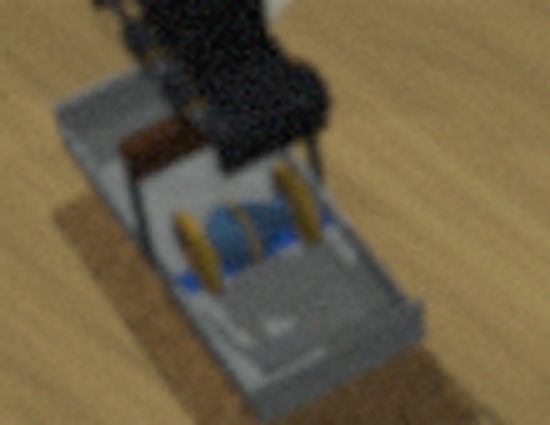

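```bash
cat > fit.py <<'E'
from m import *
def fit():
    L,c,b,br=meas()
    s=robot.get_state();R=np.array(s['ee_rot']);T=np.stack([-R[:,1],-R[:,0],-R[:,2]],1);T[:,1]=np.cross(T[:,2],T[:,0])
    o=np.array(s['tcp_pos'])-T[:,2]*.1015
    M=(br&(abs(L[...,1])>.028)).astype(np.uint8)
    a=np.linspace(0,2*np.pi,40);res=[]
    for x0 in np.arange(-.01,.05,.001):
        I=np.zeros(M.shape,np.uint8)
        for ys in((.034,.042),(-.042,-.034)):
            P=np.array([[x0+.03*np.cos(t),y,.0364+.03*np.sin(t)] for y in ys for t in a])@T.T+o
            q=np.c_[P,np.ones(len(P))]@c['world_to_cam'].T
            uv=np.c_[q[:,0]/q[:,2]*c['fx']+c['cx'],q[:,1]/q[:,2]*c['fy']+c['cy']]
            # only hull of front disc faces
            cv2.fillConvexPoly(I,cv2.convexHull((uv*16).astype(np.int32)),1,shift=4)
        res.append(((I&M).sum()/(I|M).sum(),round(x0,3)))
    res.sort(reverse=True);print(res[:4])
    # crest colour strip (strong blue, low z)
    h=cv2.cvtColor(c['frame'],cv2.COLOR_RGB2HSV)
    k=(h[...,0]>105)&(h[...,0]<125)&(h[...,1]>150)&(L[...,2]<.02)&(L[...,2]>-.01)&(abs(L[...,1])<.06)&(abs(L[...,0])<.1)
    q=L[k];print('crest px',len(q),q[:,0].min().round(4),q[:,0].max().round(4),np.percentile(q[:,1],[5,50,95]).round(3))
if __name__=='__main__': fit()
E
python3 fit.py
```

```text
18.13 [ 0.5517 -0.2409  0.2014] {'blue': (np.float64(0.0338), 101), 'brass': (np.float64(0.0351), 120), 'top': (np.float64(0.0305), 78), 'ext': array([0.0124, 0.0539]), 'wall+1': (array([0.0406, 0.0459]), np.float64(0.144), 88), 'wall-1': (array([0.0389, 0.0463]), np.float64(-0.1394), 52)}
[(np.float64(0.4878048780487805), np.float64(0.026)), (np.float64(0.4838709677419355), np.float64(0.02)), (np.float64(0.4819277108433735), np.float64(0.022)), (np.float64(0.4819277108433735), np.float64(0.021))]
crest px 17 0.0152 0.0276 [-0.051  0.013  0.027]
```

send_rows:
  moves:
    - [[0,0,0.1],0,0.5]
    - [[-0.05,0,0.3],0,0.5]
    - [[-0.05,0,0.5],0,0.5]
    - [[-0.05,0,0.7],0,0.5]
    - [[-0.05,0,0.8],0,0.5]
    - [[-0.05,0,0.8],0,0.5]
    - [[-0.05,0,0.8],0,0.5]
    - [[-0.05,0,0.8],0,0.5]
    - [[-0.05,0,0.8],0,0.5]
    - [[-0.05,0,0.7],0,0.5]

```text
time_s: 19.02
tcp_pos: [0.5471, -0.24, 0.1373]
ee_rot: [[0.978, -0.209, -0.001], [-0.209, -0.978, 0.0], [-0.001, -0.0, -1.0]]
contact_force: [-0.3, 0.1, -5.0]
gripper_width: 0.0136
grasp_force: 60.0
```

send_rows:
  moves:
    - [[0,0,0.6],0,0.5]
    - [[0,0,0.5],0,0.5]
    - [[0,0,0.4],0,0.5]
    - [[0,0,0.3],0,0.5]
    - [[0,0,0.2],0,0.5]
    - [[0,0,0.15],0,0.5]
    - [[0,0,0.1],0,0.5]
    - [[0,0,0.1],0,0.5]
    - [[0,0,0.05],0,0.5]
    - [[0,0,0],0,0.5]

```text
time_s: 19.85
tcp_pos: [0.5473, -0.2401, 0.1145]
ee_rot: [[0.978, -0.209, -0.0], [-0.209, -0.978, 0.0], [-0.0, -0.0, -1.0]]
contact_force: [0.1, 0.1, -5.9]
gripper_width: 0.0131
grasp_force: 60.0
```

```bash
python3 fit.py
```

```text
19.85 [ 0.5473 -0.2401  0.1145] {'blue': (np.float64(0.0339), 86), 'brass': (np.float64(0.0341), 105), 'top': (np.float64(0.0291), 70), 'ext': array([0.0116, 0.0535]), 'wall+1': (array([0.0398, 0.0461]), np.float64(0.1443), 85), 'wall-1': (array([0.0401, 0.0459]), np.float64(-0.1388), 47)}
[(np.float64(0.481651376146789), np.float64(0.019)), (np.float64(0.4772727272727273), np.float64(0.026)), (np.float64(0.4751131221719457), np.float64(0.021)), (np.float64(0.47085201793721976), np.float64(0.02))]
crest px 12 0.016 0.0268 [-0.051  0.019  0.029]
```

send_rows:
  moves:
    - [[0,0,0.05],0,0.5]
    - [[0,0,0.05],0,0.5]
    - [[0,0,0.05],0,0.5]
    - [[0,0,0.05],0,0.5]
    - [[0,0,0.03],0,0.5]
    - [[0,0,0.03],0,0.5]
    - [[0,0,0],0,0.5]

```text
time_s: 20.48
tcp_pos: [0.5473, -0.24, 0.1118]
ee_rot: [[0.978, -0.209, -0.0], [-0.209, -0.978, 0.0], [-0.0, -0.0, -1.0]]
contact_force: [0.7, 0.5, -7.1]
gripper_width: 0.0134
grasp_force: 60.0
```

send_rows:
  moves:
    - [[0,0,0.02],0,0.5]
    - [[0,0,0.02],0,0.5]
    - [[0,0,0.02],0,0.5]
    - [[0,0,0],0,0.5]

```text
time_s: 20.82
tcp_pos: [0.5474, -0.2401, 0.1115]
ee_rot: [[0.978, -0.209, 0.0], [-0.209, -0.978, -0.0], [0.0, 0.0, -1.0]]
contact_force: [-1.3, 0.2, -3.7]
gripper_width: 0.0136
grasp_force: 60.0
```

Contact is starting, as the load went from −6 N to −3.7 N. I'll settle it a little more, then lower the grip force and open gradually.

send_rows:
  moves:
    - [[0,0,0.02],0,0.5]
    - [[0,0,0.02],0,0.5]
    - [[0,0,0],0,0.5]

```text
time_s: 21.07
tcp_pos: [0.5474, -0.2401, 0.1114]
ee_rot: [[0.978, -0.209, 0.0], [-0.209, -0.978, -0.0], [0.0, 0.0, -1.0]]
contact_force: [-4.8, 1.3, 3.2]
gripper_width: 0.0133
grasp_force: 60.0
```

send_rows:
  moves:
    - [[0,0,0],0,0.5]
    - [[0,0,0],0,0.5]
    - [[0,0,0],0,0.5]
  grip_force: 3

```text
time_s: 21.32
tcp_pos: [0.5477, -0.2402, 0.1113]
ee_rot: [[0.978, -0.209, 0.001], [-0.209, -0.978, -0.0], [0.001, 0.0, -1.0]]
contact_force: [-2.4, 1.3, 3.9]
gripper_width: 0.0143
grasp_force: 3.0
```

send_rows:
  moves:
    - [[0,0,0],0,1.6]
    - [[0,0,0],0,1.8]
    - [[0,0,0],0,2.2]
    - [[0,0,0],0,2.8]
    - [[0,0,0],0,3.4]
    - [[0,0,0],0,4]
    - [[0,0,0],0,4.5]
    - [[0,0,0],0,5]
    - [[0,0,0],0,5]
    - [[0,0,0],0,5]

```text
time_s: 22.15
tcp_pos: [0.5473, -0.2401, 0.1108]
ee_rot: [[0.978, -0.209, -0.0], [-0.209, -0.978, 0.0], [-0.0, -0.0, -1.0]]
contact_force: [0.5, -0.1, 0.7]
gripper_width: 0.0488
grasp_force: 0.0
```

```bash
python3 fit.py
```

```text
22.15 [ 0.5473 -0.2401  0.1108] {'blue': (np.float64(0.0334), 86), 'brass': (np.float64(0.0334), 103), 'top': (np.float64(0.0289), 64), 'ext': array([0.0107, 0.0522]), 'wall+1': (array([0.0412, 0.048 ]), np.float64(0.1446), 86), 'wall-1': (array([0.0407, 0.0459]), np.float64(-0.1395), 46)}
[(np.float64(0.4724770642201835), np.float64(0.017)), (np.float64(0.4703196347031963), np.float64(0.025)), (np.float64(0.4703196347031963), np.float64(0.024)), (np.float64(0.4703196347031963), np.float64(0.019))]
crest px 10 0.0128 0.0262 [-0.052  0.022  0.029]
```

Released, and the spindle is still on the crest. I'll withdraw straight up and verify.

send_rows:
  moves:
    - [[0,0,-0.5],0,5]
    - [[0,0,-1.5],0,5]
    - [[0,0,-2.5],0,5]
    - [[0,0,-3],0,5]
    - [[0,0,-3],0,5]
    - [[0,0,-3],0,5]
    - [[-3,0,-1],0,5]
    - [[-3,0,0],0,5]
    - [[0,3,0],0,5]
    - [[0,3.5,0],0,5]

```text
time_s: 23.03
tcp_pos: [0.4748, -0.2892, 0.2572]
ee_rot: [[0.979, -0.204, 0.001], [-0.204, -0.979, -0.0], [0.001, -0.0, -1.0]]
contact_force: [0.4, -0.3, 0.8]
gripper_width: 0.0497
grasp_force: 0.0
```

send_rows:
  moves:
    - [[0,3.5,0],0,5]
    - [[0,3.5,0],0,5]
    - [[0,3.5,0],0,5]
    - [[0,3.5,0],0,5]
    - [[0,3.5,0],0,5]
    - [[0,2,0],0,5]
    - [[0,0,0],0,5]

```text
time_s: 23.62
tcp_pos: [0.431, -0.4868, 0.2554]
ee_rot: [[0.977, -0.215, -0.002], [-0.215, -0.977, -0.002], [-0.002, 0.002, -1.0]]
contact_force: [-0.5, 0.2, 0.1]
gripper_width: 0.05
grasp_force: 0.0
```

Run:
```python
from h import *
c=snap('top');f=c['frame'];W=cloud(c)
cv2.imwrite('pics/end.png',cv2.resize(f[155:265,335:495],None,fx=5,fy=5,interpolation=cv2.INTER_CUBIC)[:,:,::-1])
R=W[155:265,335:495].reshape(-1,3)
q=R[(R[:,2]>.022)&(R[:,2]<.06)];print(cv2.minAreaRect((q[:,:2]*1000).astype(np.float32)))
h=R[(R[:,2]>.13)&(R[:,2]<.16)];print(cv2.minAreaRect((h[:,:2]*1000).astype(np.float32)))
```

```text
((517.6649780273438, -189.12815856933594), (253.0164337158203, 419.04986572265625), 3.795518159866333)
((548.4122314453125, -239.73345947265625), (14.781567573547363, 134.6778564453125), 78.01073455810547)
```

View pics/end.png

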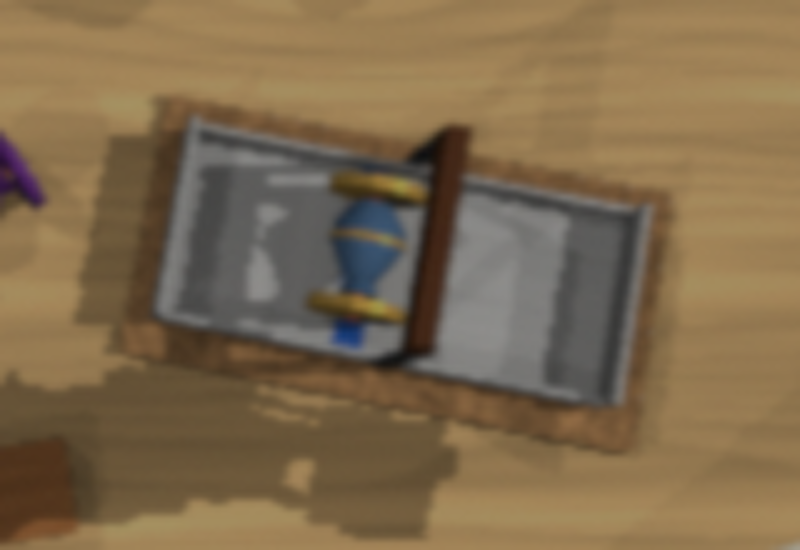

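The picture shows the tray centred on and aligned with the pad. The lower disc centre at (355,305) is over the blue band at (348,330).

```bash
python3 -c "
from station import job_done
print(job_done())"
```

```text
the job is handed in; nothing more can be done
None
```

The job is handed in, though no verdict came back: the spindle was rolled onto the blue crest and held there for about 7 s with the tray clear of the table, and the tray now stands released, centred on the cork pad, with the spindle still on the crest. The moves allowed no tool tilt, so I rolled it by accelerating the tray sideways instead.

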